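# Swing the parts tin home against its stop

## Task

The flat green metal tin is held at one corner by a brass eye on the small steel peg of the wooden stop bar, and it sticks out towards you to the left of the peg. Push its free outer corner round so that the tin turns a quarter turn about the held corner, anticlockwise seen from above, until its long side lies flat along the front of the wooden bar, and let go of it there.

Things in the scene. Friction and masses are not known exactly. Their poses are not given: they have to be found in the camera images.
- stop_bar: Wooden stop bar, fixed, 22 mm high. Origin on the bench on the axis of its steel peg (7 mm thick, 15 mm head, top at 16.5 mm). Its +x points across the bar away from the robot, +y left along it; yaw varies by about 17 degrees. The face for the tin is the plane x = -9 mm of this frame, y = -27 to -115 mm; a rear strip at x = 12 to 26 mm runs on behind the peg to y = 16 mm.
- parts_tin: Flat shut green tin, about 0.3 kg; a brass eye on one corner sits captive on the peg with 2 mm play. Origin on the bench at the eye's centre, z up. In its frame the tin fills x -75 to -10, y -108 to -10, z 0 to 20 mm; the free corner is (-75, -108). It slides on the bench. It starts turned 80 to 100 degrees clockwise from stop_bar's frame; when home their axes are parallel.
- tin_end (a point): Point on the tin, 10 mm above the bench, at the far end of the long side that shall lie against the bar: (-10, -108) mm in the tin's frame.

How it is judged:
At the end, for the whole second after the job is handed in: The tin rests with its long side along the front of the wooden bar, to the right of the peg: parallel to the bar within about 10 degrees, the far end of that side less than 16 mm from the bar's front face, and the tin is at rest (x of tin_end in the frame of stop_bar above -0.025 m and y of tin_end in the frame of stop_bar below -0.09 m and angle between the y axis of parts_tin and the y axis of stop_bar, either way round below 0.17 rad and linear speed of parts_tin below 0.02 m/s and angular speed of parts_tin below 0.1 rad/s); the robot touches nothing.
It also fails if it takes over 35 s, if anything falls off the work surface, if the arm or the gripper's body presses on something with over 40 N, if the wrist force passes 120 N, or if a joint passes its speed limit or range.

## Robot

A 7-joint arm with a two-finger parallel gripper is mounted at the origin on a cart in front of the work surface, level with it; the furniture and walls round the work are solid. World frame = base frame: x ahead of the robot, y to its left, z up, the work surface at z = 0. Lengths are in m, angles in rad, forces in N, time in s.
With the tool pointing down it reaches from about 0.425 to 0.875 m from the base axis. Payload 4.7 kg.
Tool frame: the origin (TCP) lies midway between the tips of the shut fingers; the grasp point (between the pads) lies 19 mm behind it; z points along the fingers, y is the direction in which the jaws open and shut (so a half turn about z gives the same grasp; the last joint's range is limited). The gripper opens to 87 mm and grips with 3 to 60 N. Pads are 19 mm wide; open, the fingers measure 117 mm over their backs; the gripper's body (75 mm by 190 mm) begins 51 mm behind the grasp point.
Start: joints at [-1.296, 0.321, -0.07, 1.45, 0.023, 1.371, -0.057], TCP at [0.168, 0.628, 0.223] pointing down, gripper open.
Joint ranges: [-2.86, 2.86], [-0.3, 2.09], [-1.38, 1.24], [0.06, 2.45], [-1.56, 4.7], [0.09, 2.05], [-2.69, 2.69]. Speed limits (rad/s): [2.57, 2.57, 3.14, 3.14, 3.14, 3.14, 3.14].

## Interface

Orientations are given as a rotation vector (axis times angle).
In Python, from bench import * gives the robot as it stands. The module is installed in compiled form; this text tells all that it offers.
- The arm moves only by the tool play_rows, never from a script. Its argument "series" is one flat list of numbers, 7 for each row, row after row: the opening in per cent of the stroke, from 0 (shut) to 100 (fully open), then the shift along the tool's x, y, z in m, then the turn, a rotation vector about the tool's x, y, z in degrees. In form: [fingers, tx, ty, tz, rx, ry, rz, fingers, tx, ty, tz, rx, ry, rz, ...]. A call has 1 to 10 rows; each row is the pose to reach, as a shift and turn from the pose commanded when the call began, along the tool's axes at that moment; what a row does not reach only later rows make up. A row lasts 1/12 s, in which the tool goes at most 41.7 mm and 7.16 degrees, less where a joint would pass 70% of its speed; a pose out of reach is approached as far as the arm can. A call with a gripper value outside its range is refused whole. The fingers move at their own pace and stop on an object; "force" is the grip in N (left out, the last holds). Time passes only in rows, so rows that repeat a pose let the fingers close. It gives the time, the measured TCP pose, the force and the opening at its end, in the units of the state.
- get_state(): the state, without advancing time (a new reading comes with each control period).
- get_image(name): name is "scene" or "side" or "wrist"; returns a dict with "frame" (384x512x3 uint8, red, green, blue), "fx", "fy", "cx", "cy" (pixels), "R" (3x3) and "t" (3): a world point X has camera coordinates R X + t. Camera axes: x right, y down, z forward; pixel columns grow to the right and rows downward; lengths in m; the calibration is good to about 2 mm. The wrist camera is an equidistant fisheye: a pixel r from the principal point sees the ray r / f radians off the axis. A picture is of the moment at which its call begins. There is no depth.
- close_job(): hands the job in, once; it reports no verdict.
The state is a dict: "time": time; "joint_positions": joint angles; "qd": joint speeds; "joint_torque": joint torques, N m; "position": TCP position; "tool_rot": TCP orientation; "ft_force": force on the tool from outside, world axes, zero at the start; "torque": the same for the moment, N m; "grip_width": opening from 0.0 (shut) to 1.0 (fully open).
Only numpy, scipy, OpenCV 4.12 (cv2) and the standard library are available. Lean on these libraries where they do the work, as an engineer would, in place of code of your own. Each camera call takes 0.05 s, during which the arm holds its last target.

## Working session

There is one attempt and no reset: what is moved stays moved. The work goes in short steps, Python scripts to look and compute and a tool call to move; the robot and the scene stay as the last step left them, time stands still between calls to the robot, and variables do not carry over. Pictures are saved under pics/ and viewed, and the job is handed in when it is done.

Besides the shell and the picture viewer there is one more tool, called after ">>>" by a JSON object that holds its "fn" and its "kwargs". play_rows: Moves the arm, as the interface text tells. Its arguments: {"type":"object","properties":{"series":{"type":"array"},"force":{"type":"number"}},"required":["series"]}

```bash
mkdir -p pics; python3 - <<'E'
from bench import *
import cv2
s=get_state();print(s)
for n in["scene","side","wrist"]:
    d=get_image(n);cv2.imwrite(f"pics/{n}0.png",d["frame"][:,:,::-1]);print(n,d["fx"],d["cx"],d["cy"],d["R"],d["t"])
E
```

```text
{'time': 0.0, 'joint_positions': array([-1.29593639,  0.32183892, -0.07007812,  1.45166341,  0.0226176 ,
        1.37079172, -0.0569128 ]), 'qd': array([ 3.25332622e-04,  8.91169600e-05,  3.01753061e-05, -4.30903831e-04,
       -1.50822259e-03, -2.53904661e-03,  6.21631298e-04]), 'joint_torque': array([ 4.21232135e-04, -4.91293359e+01, -4.03496716e-01, -3.12527204e+01,
       -6.38796366e-02,  4.40497440e-02,  1.79997264e-04]), 'position': array([0.16749685, 0.62748182, 0.22145694]), 'tool_rot': array([-4.08400864e-01, -3.11479860e+00,  2.99991864e-03]), 'ft_force': array([ 0.01578306,  0.07187101, -0.2846384 ]), 'torque': array([-0.01584931,  0.0447768 ,  0.00047517]), 'grip_width': 0.9977906259938294}
scene 370.9270849094809 262.634031622724 193.32474084994715 [[-0.58786132 -0.80866543 -0.02189282]
 [-0.335837    0.2685793  -0.90281707]
 [ 0.73595691 -0.52337882 -0.42946716]] [0.4033752  0.20182865 0.49847199]
side 390.05638549734175 252.82450747785677 188.00117364465848 [[-0.99914937 -0.03977701 -0.01087784]
 [-0.01897095  0.67758295 -0.73520164]
 [ 0.03661476 -0.73436989 -0.67776118]] [ 0.58676652 -0.02378654  0.91683906]
wrist 297.3186396354542 248.63376591260482 193.69502309656158 [[ 0.25895413  0.96588611 -0.00260409]
 [ 0.93292871 -0.24941813  0.25968177]
 [ 0.25017351 -0.0696751  -0.96569073]] [-0.64709476 -0.03064798  0.390326  ]
```

View pics/scene0.png

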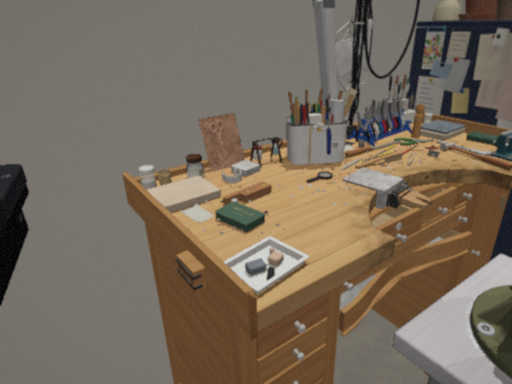

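View pics/side0.png

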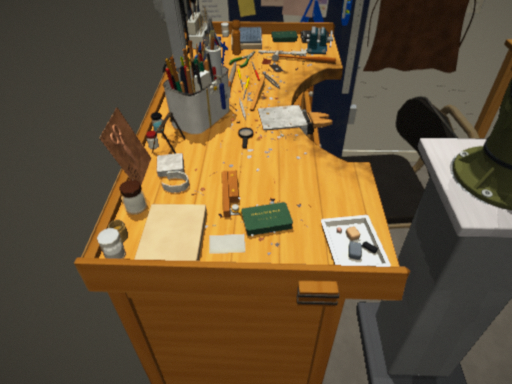

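View pics/wrist0.png

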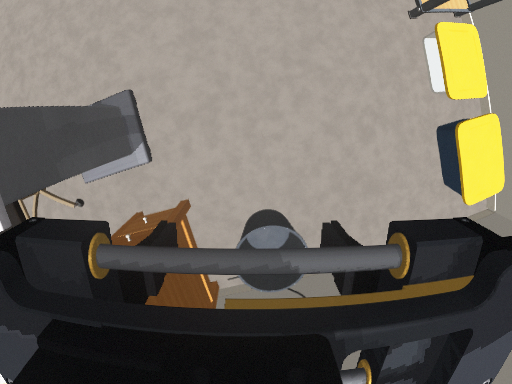

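The tin is at (267,218) in the side view and (240,216) in the scene view. The bar is at (231,190) in the side view, with a tray on the robot's side of it. Next I'll measure the positions.

```bash
cat > h.py <<'E'
from bench import *
import numpy as np, cv2
def ray(d,p):
    v=np.array([(p[0]-d["cx"])/d["fx"],(p[1]-d["cy"])/d["fy"],1.]);R=np.array(d["R"]);t=np.array(d["t"])
    return -R.T@t, R.T@v
def onz(d,p,z):
    c,v=ray(d,p);return c+v*(z-c[2])/v[2]
def tri(d1,p1,d2,p2):
    c1,v1=ray(d1,p1);c2,v2=ray(d2,p2)
    A=np.stack([v1,-v2],1);s=np.linalg.lstsq(A,c2-c1,rcond=None)[0]
    a=c1+s[0]*v1;b=c2+s[1]*v2;return (a+b)/2,np.linalg.norm(a-b)
E
python3 - <<'E'
from h import *
a=get_image("scene");b=get_image("side")
for n,d,(x,y,w,h) in[("sc",a,(170,160,150,140)),("si",b,(200,150,200,120))]:
    c=d["frame"][y:y+h,x:x+w]
    cv2.imwrite(f"pics/{n}_z.png",cv2.resize(c[:,:,::-1],None,fx=4 if n=="si" else 4,fy=4,interpolation=cv2.INTER_CUBIC))
E
```

```text
(no output)
```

View pics/sc_z.png

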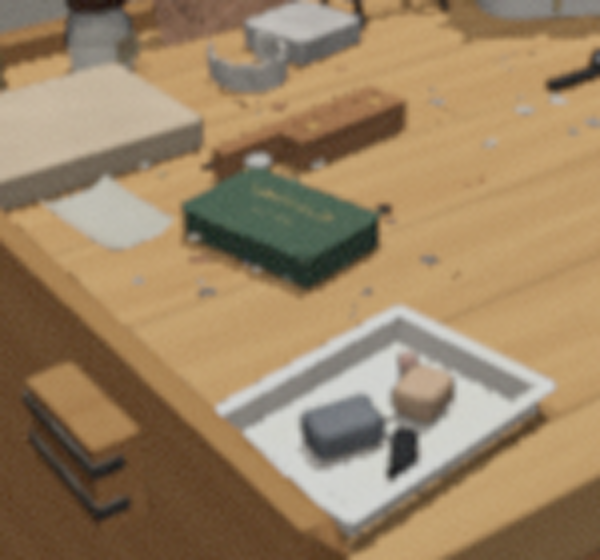

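View pics/si_z.png

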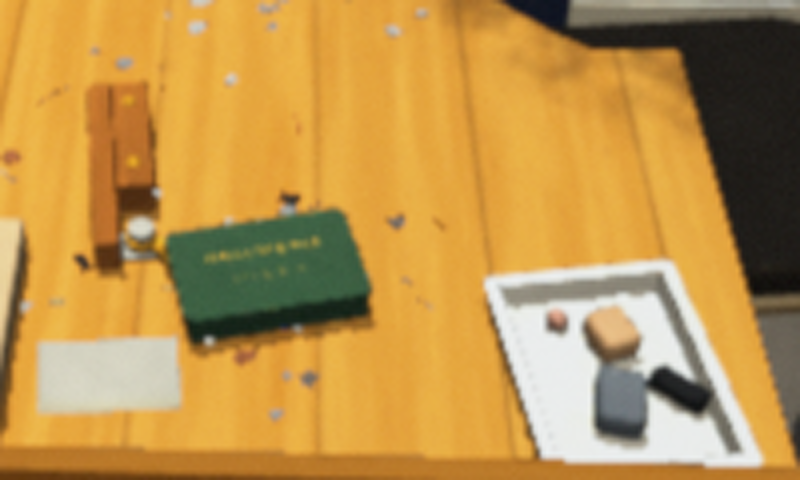

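```bash
python3 - <<'E'
from h import *
a=get_image("scene");b=get_image("side")
S=lambda p:(170+p[0]/4,160+p[1]/4);T=lambda p:(200+p[0]/4,150+p[1]/4)
P={"pegcorner":((258,170),(168,237)),"end":((378,217),(343,212)),"free":((305,263),(368,290)),"4th":((185,210),(188,320)),
"peg":((258,157),(141,224)),"barfarR":((405,103),(147,84)),"barnearface":((292,145),(117,187)),"barstepR":((0,0),(152,184)),
"trayfarright":((400,312),(487,280)),"tray2":((220,410),(535,460)),"tray_r":((550,388),(668,265))}
for k,(p,q) in P.items():
    print(k, *(tri(a,S(p),b,T(q)) if p[0] else ()), "sideon20",onz(b,T(q),.02)[:2], "sc20",onz(a,S(p),.02)[:2])
# green mask centroid-ish corners
for n,d in(("sc",a),("si",b)):
    h=cv2.cvtColor(d["frame"],cv2.COLOR_RGB2HSV);m=cv2.inRange(h,(65,80,20),(95,255,140))
    k,l,st,c=cv2.connectedComponentsWithStats(m)
    print(n,[ (s[:5].tolist()) for s in st[1:] if s[4]>100])
E
```

```text
pegcorner [0.60450517 0.13901426 0.0174466 ] 0.0023305706041657744 sideon20 [0.6043302 0.1398688] sc20 [0.59875545 0.14325446]
end [0.5118775  0.12025048 0.01988288] 0.002605848700063483 sideon20 [0.51178705 0.11852028] sc20 [0.51036361 0.12227848]
free [0.50023544 0.17497493 0.01725482] 0.004556643986431132 sideon20 [0.50033878 0.17439504] sc20 [0.49405857 0.18057398]
4th [0.59107083 0.19525147 0.01569922] 0.0025699129045707405 sideon20 [0.59085122 0.1973011 ] sc20 [0.58245375 0.20065839]
peg [0.61952405 0.12958804 0.0171867 ] 0.002413189219679736 sideon20 [0.61927489 0.13066807] sc20 [0.61313623 0.13423572]
barfarR [0.62424671 0.01646889 0.01892041] 0.002988971763691221 sideon20 [0.6241656  0.01543516] sc20 [0.62041208 0.02038406]
barnearface [0.63579269 0.09463397 0.00917963] 0.004278202725045266 sideon20 [0.63443911 0.102741  ] sc20 [0.61416663 0.10969868]
barstepR sideon20 [0.61550144 0.0998392 ] sc20 [0.96344267 0.14476102]
trayfarright [0.43813538 0.16083256 0.01233595] 0.0032996221500873656 sideon20 [0.43937406 0.1656861 ] sc20 [0.42699224 0.17031347]
tray2 [0.42545843 0.27157796 0.00996038] 0.0028953439483809054 sideon20 [0.42746681 0.27718882] sc20 [0.41199225 0.27990111]
tray_r [0.34354441 0.14803013 0.01379744] 0.0021847153444474344 sideon20 [0.34543568 0.15241205] sc20 [0.33636574 0.1556346 ]
sc [[496, 136, 16, 21, 154]]
si [[309, 30, 17, 23, 191], [273, 32, 23, 9, 164], [245, 214, 46, 20, 387]]
```

```bash
cat >> h.py <<'E'
from scipy.spatial.transform import Rotation as Ro
PEG=np.array([.619,.130]); 
def toolR(yaw): # pointing down, tool x along world yaw (deg)
    c,s=np.cos(np.radians(yaw)),np.sin(np.radians(yaw))
    return np.array([[c,s,0],[s,-c,0],[0,0,-1.]])
def rel(targets,p=None,R=None):
    s=get_state()
    p=s["position"] if p is None else np.array(p); R=Ro.from_rotvec(s["tool_rot"]).as_matrix() if R is None else R
    for (x,y,z,yaw) in targets:
        t=R.T@(np.array([x,y,z])-p); r=np.degrees(Ro.from_matrix(R.T@toolR(yaw)).as_rotvec())
        print(np.round(t,3),np.round(r,1), "->",np.round([x,y,z,yaw],3))
def tinpt(yaw,x,y):
    c,s=np.cos(np.radians(yaw)),np.sin(np.radians(yaw))
    return PEG+np.array([c*x-s*y,s*x+c*y])/1000
def tgt(yaw,gap,z=.009,ly=-92,off=0):
    return (*tinpt(yaw,-75-9.5-gap,ly),z,yaw+off)
E
python3 - <<'E'
from h import *
R=Ro.from_rotvec(get_state()["tool_rot"]).as_matrix();print(R.round(3))
t=tgt(-78.5,22,off=0);print(t)
for z in(.223,.1,.009): rel([(t[0],t[1],z,t[3]),(t[0],t[1],z,t[3]+180)])
E
```

```text
[[-0.966  0.258 -0.   ]
 [ 0.258  0.966 -0.   ]
 [-0.    -0.    -1.   ]]
(np.float64(0.5076142421594522), np.float64(0.2160201310757362), 0.009, -78.5)
[-0.435 -0.31  -0.001] [  -0.    -0.  -116.4] -> [  0.508   0.216   0.223 -78.5  ]
[-0.435 -0.31  -0.001] [-0.   0.  63.6] -> [  0.508   0.216   0.223 101.5  ]
[-0.435 -0.31   0.122] [  -0.    -0.  -116.4] -> [  0.508   0.216   0.1   -78.5  ]
[-0.435 -0.31   0.122] [-0.   0.  63.6] -> [5.080e-01 2.160e-01 1.000e-01 1.015e+02]
[-0.435 -0.31   0.213] [  -0.    -0.  -116.4] -> [ 5.08e-01  2.16e-01  9.00e-03 -7.85e+01]
[-0.435 -0.31   0.213] [-0.   0.  63.6] -> [5.080e-01 2.160e-01 9.000e-03 1.015e+02]
```

>>> {"fn": "play_rows", "kwargs": {"series": [0,-0.02,-0.015,0,0,0,3,0,-0.045,-0.03,0,0,0,6.5,0,-0.07,-0.05,0,0,0,10,0,-0.095,-0.068,0,0,0,14,0,-0.12,-0.086,0,0,0,17.5,0,-0.145,-0.104,0,0,0,21,0,-0.17,-0.122,0,0,0,25,0,-0.195,-0.14,0,0,0,28.5,0,-0.22,-0.157,0,0,0,32,0,-0.235,-0.168,0,0,0,34]}}

```text
time: 1.18
position: [0.354, 0.4021, 0.2229]
tool_rot: [1.31, 2.854, 0.0]
ft_force: [1.4, -0.2, -0.1]
grip_width: 0.323
```

```bash
python3 - <<'E'
from h import *
s=get_state();print(s["position"],s["ft_force"],s["grip_width"],s["joint_positions"])
t=tgt(-78.5,22,off=180)
for z in(.2,.1,.009): rel([(t[0],t[1],z,t[3])])
E
```

```text
[0.35403873 0.40211177 0.22289575] [ 1.35618911 -0.18329981 -0.05828022] 0.32280435579374656 [-1.04096148  0.075702    0.14957688  1.74103169 -0.01032103  1.32516708
 -0.17918165]
[-0.241 -0.005  0.023] [ 0.1  0.1 29.2] -> [  0.508   0.216   0.2   101.5  ]
[-0.241 -0.005  0.123] [ 0.1  0.1 29.2] -> [5.080e-01 2.160e-01 1.000e-01 1.015e+02]
[-0.241 -0.005  0.214] [ 0.1  0.1 29.2] -> [5.080e-01 2.160e-01 9.000e-03 1.015e+02]
```

>>> {"fn": "play_rows", "kwargs": {"series": [0,-0.025,-0.001,0,0,0,3,0,-0.055,-0.001,0,0,0,6.5,0,-0.085,-0.002,0.0,0,0,10,0,-0.115,-0.003,0.0,0,0,14,0,-0.145,-0.003,0.0,0,0,17.5,0,-0.175,-0.004,0.01,0,0,21,0,-0.2,-0.004,0.03,0,0,25,0,-0.225,-0.005,0.05,0,0,28,0,-0.241,-0.005,0.08,0,0,29.2,0,-0.241,-0.005,0.11,0,0,29.2]}}

```text
time: 2.02
position: [0.5093, 0.2163, 0.1124]
tool_rot: [1.987, 2.43, 0.003]
ft_force: [0.5, -0.0, -0.8]
grip_width: 0.005
```

```bash
python3 - <<'E'
from h import *
s=get_state();print(s["position"],s["ft_force"],s["grip_width"],s["joint_positions"])
t=tgt(-78.5,22,off=180)
for z in(.05,.009): rel([(t[0],t[1],z,t[3])])
for n in["side","wrist"]:
    d=get_image(n);cv2.imwrite(f"pics/{n}1.png",d["frame"][:,:,::-1])
E
```

```text
[0.50927229 0.21628919 0.11243419] [ 0.54677771 -0.03108529 -0.84077416] 0.00542265325755058 [-0.78614572  0.20032087  0.37444562  1.84492216 -0.07925313  1.10786396
 -0.18337737]
[ 0.    -0.002  0.062] [ 0.2  0.1 -0. ] -> [5.080e-01 2.160e-01 5.000e-02 1.015e+02]
[ 0.    -0.002  0.103] [ 0.2  0.1 -0. ] -> [5.080e-01 2.160e-01 9.000e-03 1.015e+02]
```

View pics/side1.png

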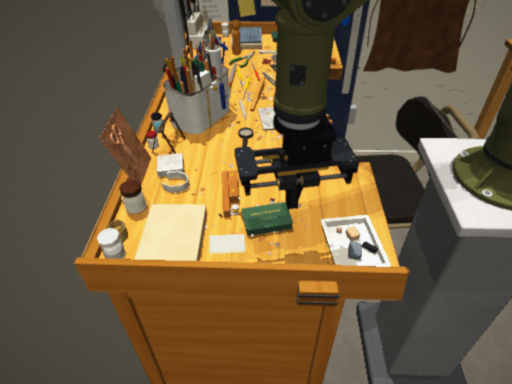

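View pics/wrist1.png

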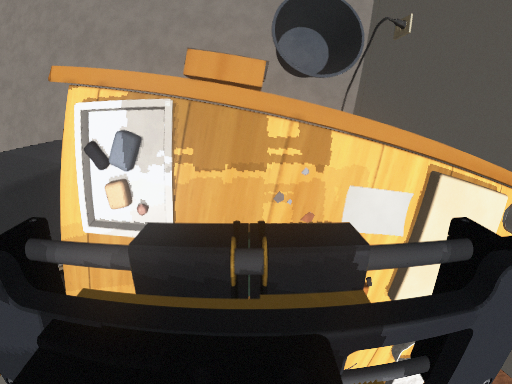

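>>> {"fn": "play_rows", "kwargs": {"series": [0,0,-0.002,0.025,0,0,0,0,0,-0.002,0.05,0,0,0,0,0,-0.002,0.07,0,0,0,0,0,-0.002,0.085,0,0,0,0,0,-0.002,0.095,0,0,0,0,0,-0.002,0.102,0,0,0,0,0,-0.002,0.102,0,0,0]}}

```text
time: 2.7
position: [0.5036, 0.2203, 0.0104]
tool_rot: [-1.978, -2.44, 0.001]
ft_force: [-0.0, -0.5, 0.3]
grip_width: 0.004
```

```bash
python3 - <<'E'
from h import *
s=get_state();print(s["position"],s["ft_force"])
a=get_image("scene");b=get_image("side")
A=cv2.resize(a["frame"][160:280,170:290,::-1],None,fx=4,fy=4,interpolation=cv2.INTER_CUBIC)
B=cv2.resize(b["frame"][150:270,200:280+0+40,::-1],None,fx=4,fy=4,interpolation=cv2.INTER_CUBIC)
cv2.imwrite("pics/z2a.png",A);cv2.imwrite("pics/z2b.png",B)
E
```

```text
[0.50356361 0.22034362 0.01036581] [-0.003119   -0.48047265  0.26805914]
```

View pics/z2a.png

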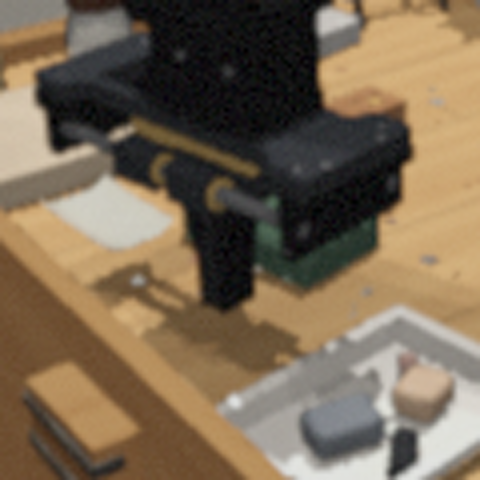

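View pics/z2b.png

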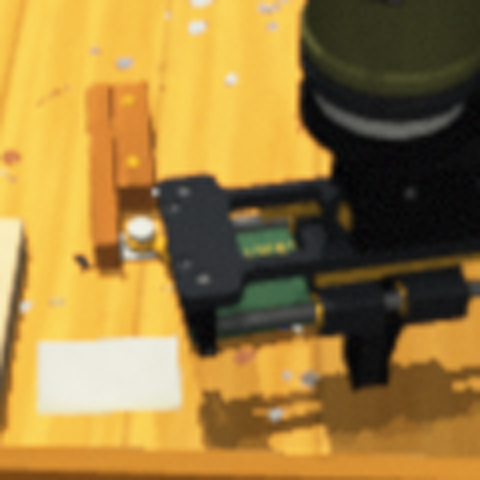

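```bash
python3 - <<'E'
from h import *
rel([tgt(-78.5,15,off=180),tgt(-78.5,8,off=180),tgt(-78.5,2,off=180)]+[tgt(y,0,off=180) for y in(-76,-73,-70,-67,-64,-61,-58)])
E
```

```text
[-0.012  0.002  0.003] [ 0.1 -0.   0.4] -> [5.090e-01 2.090e-01 9.000e-03 1.015e+02]
[-0.019  0.002  0.003] [ 0.1 -0.   0.4] -> [5.100e-01 2.020e-01 9.000e-03 1.015e+02]
[-0.025  0.002  0.003] [ 0.1 -0.   0.4] -> [5.120e-01 1.960e-01 9.000e-03 1.015e+02]
[-0.031 -0.002  0.003] [ 0.1 -0.  -2.1] -> [5.09e-01 1.90e-01 9.00e-03 1.04e+02]
[-0.036 -0.006  0.003] [ 0.1 -0.  -5.1] -> [5.06e-01 1.84e-01 9.00e-03 1.07e+02]
[-0.041 -0.01   0.003] [ 0.1 -0.  -8.1] -> [5.04e-01 1.78e-01 9.00e-03 1.10e+02]
[-0.047 -0.013  0.003] [  0.1  -0.  -11.1] -> [5.01e-01 1.72e-01 9.00e-03 1.13e+02]
[-0.053 -0.017  0.003] [  0.1  -0.  -14.1] -> [4.99e-01 1.66e-01 9.00e-03 1.16e+02]
[-0.058 -0.019  0.003] [  0.1  -0.  -17.1] -> [4.98e-01 1.59e-01 9.00e-03 1.19e+02]
[-0.064 -0.022  0.003] [  0.1  -0.  -20.1] -> [4.96e-01 1.53e-01 9.00e-03 1.22e+02]
```

>>> {"fn": "play_rows", "kwargs": {"series": [0,-0.008,0.002,0.001,0,0,0,0,-0.015,0.002,0.001,0,0,0,0,-0.022,0.001,0.001,0,0,0,0,-0.028,-0.001,0.001,0,0,-1.5,0,-0.034,-0.005,0.001,0,0,-4,0,-0.039,-0.008,0.001,0,0,-7,0,-0.044,-0.012,0.001,0,0,-10,0,-0.05,-0.015,0.001,0,0,-13,0,-0.056,-0.018,0.001,0,0,-16,0,-0.061,-0.021,0.001,0,0,-19]}}

```text
time: 3.63
position: [0.4963, 0.1549, 0.0101]
tool_rot: [1.548, 2.733, 0.002]
ft_force: [-0.0, 0.2, 0.2]
grip_width: 0.007
```

```bash
python3 - <<'E'
from h import *
s=get_state();print(s["position"],s["ft_force"])
rel([tgt(y,0,off=180) for y in(-57,-54,-51,-48,-45,-42,-39,-36,-33,-30)])
b=get_image("side");a=get_image("scene")
cv2.imwrite("pics/z3.png",np.hstack([cv2.resize(d["frame"][y:y+120,x:x+120,::-1],(400,400),interpolation=cv2.INTER_CUBIC) for d,x,y in((b,210,150),(a,190,165))]))
E
```

```text
[0.49631848 0.15487226 0.01014691] [-0.04934359  0.21001486  0.22397596]
[-0.003 -0.003  0.001] [ 0.1 -0.  -2.1] -> [4.96e-01 1.51e-01 9.00e-03 1.23e+02]
[-0.008 -0.007  0.001] [ 0.1 -0.  -5.1] -> [4.95e-01 1.44e-01 9.00e-03 1.26e+02]
[-0.014 -0.011  0.001] [ 0.1 -0.  -8.1] -> [4.94e-01 1.38e-01 9.00e-03 1.29e+02]
[-0.019 -0.014  0.001] [  0.1  -0.  -11.1] -> [4.94e-01 1.31e-01 9.00e-03 1.32e+02]
[-0.025 -0.017  0.001] [  0.1  -0.  -14.1] -> [4.94e-01 1.25e-01 9.00e-03 1.35e+02]
[-0.031 -0.02   0.001] [  0.1  -0.  -17.1] -> [4.95e-01 1.18e-01 9.00e-03 1.38e+02]
[-0.037 -0.023  0.001] [  0.1  -0.  -20.1] -> [4.95e-01 1.12e-01 9.00e-03 1.41e+02]
[-0.043 -0.025  0.001] [  0.1   0.  -23.1] -> [4.97e-01 1.05e-01 9.00e-03 1.44e+02]
[-0.049 -0.027  0.001] [  0.1   0.  -26.1] -> [4.98e-01 9.90e-02 9.00e-03 1.47e+02]
[-0.055 -0.029  0.001] [  0.1   0.  -29.1] -> [5.0e-01 9.3e-02 9.0e-03 1.5e+02]
```

View pics/z3.png

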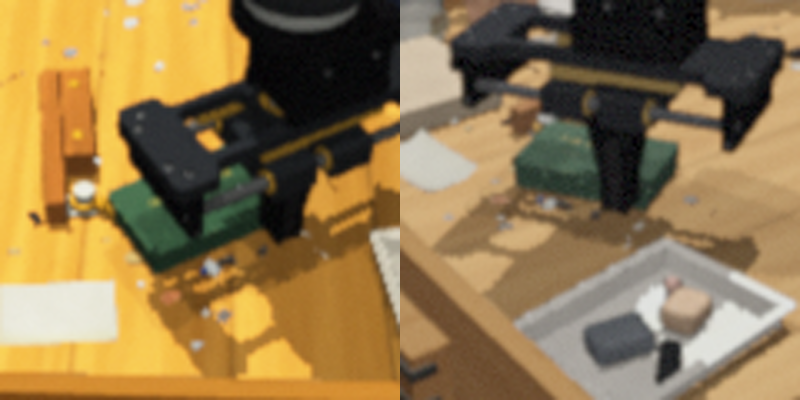

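The tin is turning with the finger against its outer side near the free corner, so I'll carry on.

>>> {"fn": "play_rows", "kwargs": {"series": [0,-0.005,-0.004,0,0,0,-3,0,-0.01,-0.007,0,0,0,-6,0,-0.015,-0.011,0,0,0,-9,0,-0.02,-0.014,0,0,0,-12,0,-0.026,-0.017,0,0,0,-15,0,-0.032,-0.02,0,0,0,-18,0,-0.038,-0.023,0,0,0,-21,0,-0.043,-0.025,0,0,0,-23,0,-0.049,-0.027,0,0,0,-26,0,-0.055,-0.029,0,0,0,-29]}}

```text
time: 4.57
position: [0.4988, 0.0939, 0.0098]
tool_rot: [-0.815, -3.033, -0.001]
ft_force: [-0.8, 1.4, 1.4]
grip_width: 0.005
```

```bash
python3 - <<'E'
from h import *
s=get_state();print(s["position"],s["ft_force"],s["joint_positions"])
rel([tgt(y,0,off=180) for y in(-29,-26,-23,-20,-17,-14,-11,-8,-5,-2,1,4,6)])
b=get_image("side");a=get_image("scene")
cv2.imwrite("pics/z4.png",np.hstack([cv2.resize(d["frame"][y:y+120,x:x+120,::-1],(400,400),interpolation=cv2.INTER_CUBIC) for d,x,y in((b,210,130),(a,190,145))]))
E
```

```text
[0.49878295 0.09391297 0.00979407] [-0.7644287   1.42454676  1.39907118] [-0.50742609  0.24217415  0.29718214  2.02913455 -0.09254689  0.88343279
  0.88606178]
[-0.003 -0.002  0.001] [ 0.  -0.1 -1.1] -> [5.00e-01 9.10e-02 9.00e-03 1.51e+02]
[-0.008 -0.006  0.001] [ 0.  -0.1 -4.1] -> [5.03e-01 8.40e-02 9.00e-03 1.54e+02]
[-0.013 -0.01   0.001] [ 0.  -0.1 -7.1] -> [5.05e-01 7.80e-02 9.00e-03 1.57e+02]
[-0.019 -0.014  0.001] [  0.   -0.1 -10.1] -> [5.08e-01 7.20e-02 9.00e-03 1.60e+02]
[-0.024 -0.017  0.001] [  0.   -0.1 -13.1] -> [5.11e-01 6.70e-02 9.00e-03 1.63e+02]
[-0.03  -0.02   0.001] [  0.   -0.1 -16.1] -> [5.15e-01 6.10e-02 9.00e-03 1.66e+02]
[-0.036 -0.023  0.001] [  0.   -0.1 -19.1] -> [5.18e-01 5.60e-02 9.00e-03 1.69e+02]
[-0.042 -0.026  0.001] [  0.   -0.1 -22.1] -> [5.23e-01 5.10e-02 9.00e-03 1.72e+02]
[-0.048 -0.028  0.001] [  0.   -0.1 -25.1] -> [5.27e-01 4.60e-02 9.00e-03 1.75e+02]
[-0.055 -0.029  0.001] [  0.   -0.1 -28.1] -> [5.31e-01 4.10e-02 9.00e-03 1.78e+02]
[-0.061 -0.031  0.001] [  0.   -0.1 -31.1] -> [5.36e-01 3.70e-02 9.00e-03 1.81e+02]
[-0.068 -0.032  0.001] [  0.   -0.1 -34.1] -> [5.41e-01 3.20e-02 9.00e-03 1.84e+02]
[-0.072 -0.033  0.001] [  0.   -0.1 -36.1] -> [5.45e-01 3.00e-02 9.00e-03 1.86e+02]
```

View pics/z4.png

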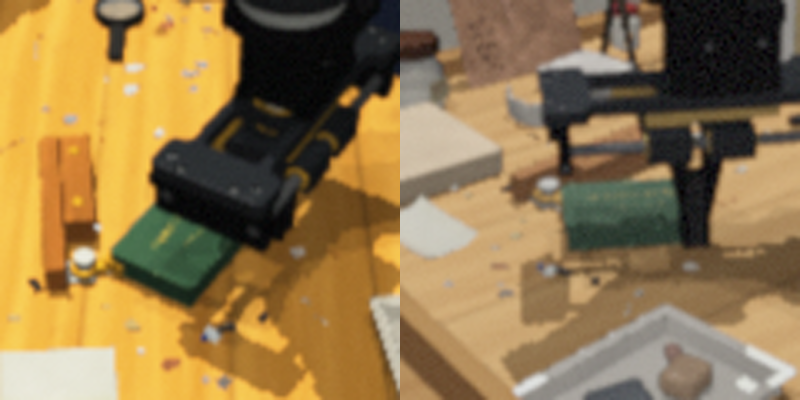

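The tin is at about -30°. I'll push on to about -5°.

>>> {"fn": "play_rows", "kwargs": {"series": [0,-0.005,-0.004,0,0,0,-2.5,0,-0.01,-0.008,0,0,0,-5.5,0,-0.015,-0.012,0,0,0,-8,0,-0.02,-0.015,0,0,0,-11,0,-0.025,-0.018,0,0,0,-13.5,0,-0.03,-0.02,0,0,0,-16,0,-0.036,-0.023,0,0,0,-19,0,-0.041,-0.025,0,0,0,-21.5,0,-0.046,-0.027,0,0,0,-24,0,-0.05,-0.028,0,0,0,-26]}}

```text
time: 5.5
position: [0.5271, 0.0441, 0.0094]
tool_rot: [-0.115, -3.136, 0.0]
ft_force: [-3.7, 0.5, 3.4]
grip_width: 0.002
```

```bash
python3 - <<'E'
from h import *
s=get_state();print(s["position"],s["ft_force"],s["joint_positions"])
rel([tgt(y,0,off=180) for y in(-5,-2,0,2,4,6)])
b=get_image("side");a=get_image("scene")
cv2.imwrite("pics/z5.png",np.hstack([cv2.resize(d["frame"][y:y+120,x:x+120,::-1],(400,400),interpolation=cv2.INTER_CUBIC) for d,x,y in((b,210,130),(a,190,145))]))
E
```

```text
[0.52714475 0.04409867 0.00941869] [-3.65564981  0.53540898  3.35490935] [-0.36842336  0.28341228  0.2637113   1.97551293 -0.09380752  0.89720696
  1.44162573]
[0.    0.002 0.   ] [-0.  -0.2  0.8] -> [5.27e-01 4.60e-02 9.00e-03 1.75e+02]
[-0.004 -0.003  0.   ] [-0.  -0.2 -2.2] -> [5.31e-01 4.10e-02 9.00e-03 1.78e+02]
[-0.008 -0.006  0.   ] [-0.  -0.2 -4.2] -> [5.34e-01 3.80e-02 9.00e-03 1.80e+02]
[-0.011 -0.008  0.   ] [-0.  -0.2 -6.2] -> [5.38e-01 3.50e-02 9.00e-03 1.82e+02]
[-0.015 -0.011  0.   ] [-0.  -0.2 -8.2] -> [5.41e-01 3.20e-02 9.00e-03 1.84e+02]
[-0.018 -0.013  0.   ] [  0.   -0.2 -10.2] -> [5.45e-01 3.00e-02 9.00e-03 1.86e+02]
```

View pics/z5.png

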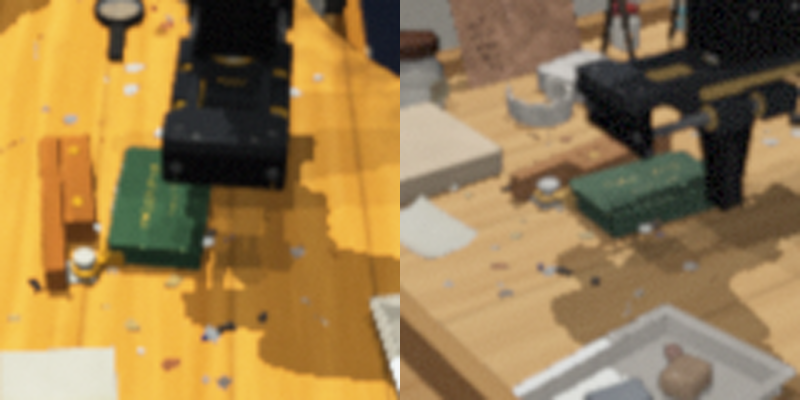

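>>> {"fn": "play_rows", "kwargs": {"series": [0,-0.003,-0.002,0,0,0,-1.5,0,-0.006,-0.004,0,0,0,-3,0,-0.008,-0.006,0,0,0,-4.5,0,-0.011,-0.008,0,0,0,-6,0,-0.013,-0.009,0,0,0,-7,0,-0.014,-0.01,0,0,0,-8,0,-0.014,-0.01,0,0,0,-8]}}

```text
time: 6.18
position: [0.5399, 0.0323, 0.0092]
tool_rot: [0.101, -3.136, 0.002]
ft_force: [-5.6, -2.2, 3.6]
grip_width: 0.003
```

```bash
python3 - <<'E'
from h import *
s=get_state();print(s["position"],s["ft_force"])
rel([tgt(y,0,off=180) for y in(4,6)])
b=get_image("side");a=get_image("scene")
cv2.imwrite("pics/z6.png",np.hstack([cv2.resize(d["frame"][y:y+90,x:x+90,::-1],(400,400),interpolation=cv2.INTER_CUBIC) for d,x,y in((b,210,140),(a,200,145))]))
E
```

```text
[0.53985202 0.03230816 0.00918135] [-5.59387467 -2.20565434  3.60259625]
[-0.001 -0.     0.   ] [-0.1 -0.2 -0.3] -> [5.41e-01 3.20e-02 9.00e-03 1.84e+02]
[-0.005 -0.003  0.   ] [-0.  -0.2 -2.3] -> [5.45e-01 3.00e-02 9.00e-03 1.86e+02]
```

View pics/z6.png

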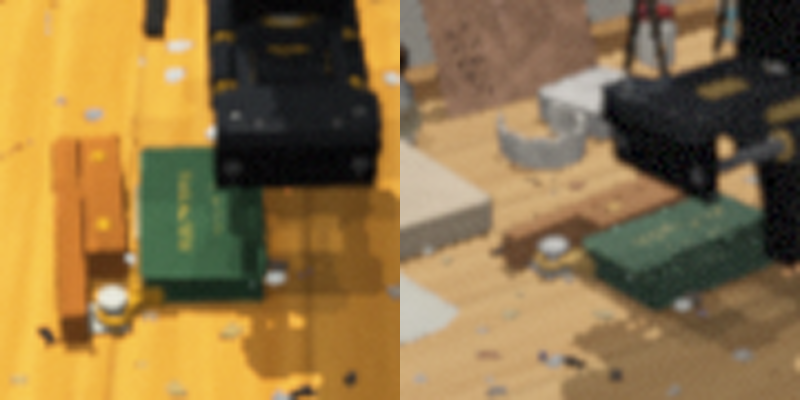

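>>> {"fn": "play_rows", "kwargs": {"series": [0,-0.002,-0.001,0,0,0,-1,0,-0.004,-0.002,0,0,0,-2,0,-0.005,-0.002,0,0,0,-2.5,0,-0.006,-0.003,0,0,0,-3,0,-0.006,-0.003,0,0,0,-3]}}

```text
time: 6.7
position: [0.5448, 0.0288, 0.009]
tool_rot: [0.182, -3.13, 0.003]
ft_force: [-8.5, -4.0, 5.8]
grip_width: 0.006
```

```bash
python3 - <<'E'
from h import *
s=get_state();print(s["position"],s["ft_force"])
b=get_image("side");a=get_image("scene")
cv2.imwrite("pics/z7.png",np.hstack([cv2.resize(d["frame"][y:y+90,x:x+90,::-1],(400,400),interpolation=cv2.INTER_CUBIC) for d,x,y in((b,210,140),(a,200,145))]))
E
```

```text
[0.54477015 0.02879056 0.00899959] [-8.52982565 -3.99604012  5.76826341]
```

View pics/z7.png

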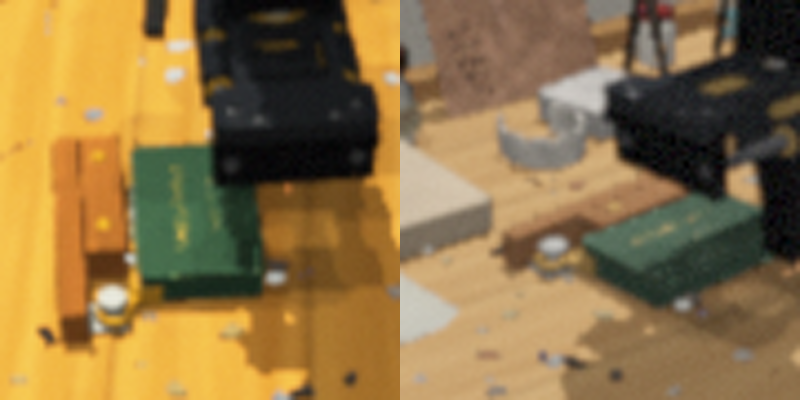

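>>> {"fn": "play_rows", "kwargs": {"series": [0,-0.001,0,0,0,0,-0.5,0,-0.002,0,0,0,0,-1,0,-0.003,0,0,0,0,-1,0,-0.003,0,0,0,0,-1]}}

```text
time: 7.13
position: [0.5462, 0.0281, 0.0088]
tool_rot: [0.207, -3.125, 0.004]
ft_force: [-11.2, -5.7, 9.8]
grip_width: 0.008
```

```bash
python3 - <<'E'
from h import *
s=get_state();print(s["position"],s["ft_force"])
b=get_image("side");a=get_image("scene")
cv2.imwrite("pics/z8.png",np.hstack([cv2.resize(d["frame"][y:y+90,x:x+90,::-1],(400,400),interpolation=cv2.INTER_CUBIC) for d,x,y in((b,210,140),(a,200,145))]))
E
```

```text
[0.54620611 0.02806862 0.00875981] [-11.16730897  -5.7204607    9.83192167]
```

View pics/z8.png

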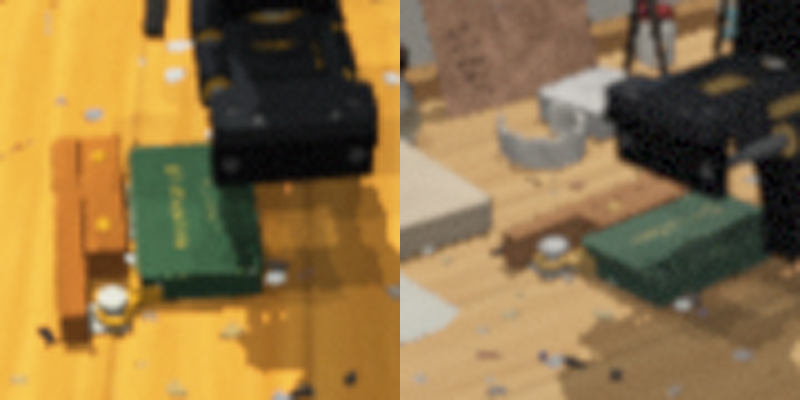

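>>> {"fn": "play_rows", "kwargs": {"series": [0,0.004,0,0,0,0,0,0,0.012,0,0,0,0,0,0,0.022,0,0,0,0,0,0,0.03,0,0,0,0,0,0,0.03,0,-0.015,0,0,0,0,0.03,0,-0.045,0,0,0,0,0.03,0,-0.08,0,0,0,0,0.03,0,-0.11,0,0,0,0,0.03,0,-0.14,0,0,0,0,0.03,0,-0.15,0,0,0]}}

```text
time: 8.07
position: [0.5233, 0.0274, 0.1646]
tool_rot: [-0.214, 3.126, 0.002]
ft_force: [1.4, -0.0, 0.4]
grip_width: 0.007
```

```bash
python3 - <<'E'
from h import *
s=get_state();print(s["position"],s["ft_force"])
b=get_image("side");a=get_image("scene");w=get_image("wrist")
cv2.imwrite("pics/z9.png",np.hstack([cv2.resize(d["frame"][y:y+90,x:x+90,::-1],(400,400),interpolation=cv2.INTER_CUBIC) for d,x,y in((b,210,140),(a,200,145))]))
cv2.imwrite("pics/w9.png",w["frame"][:,:,::-1])
E
```

```text
[0.52330665 0.02743647 0.16455548] [ 1.41313543 -0.03812802  0.41763199]
```

View pics/z9.png

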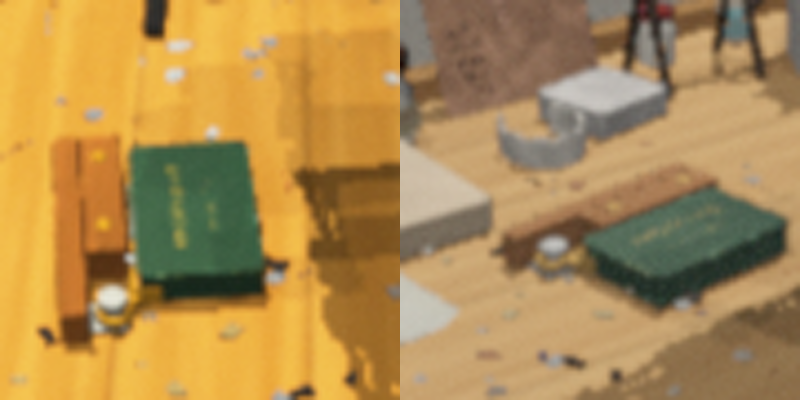

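View pics/w9.png

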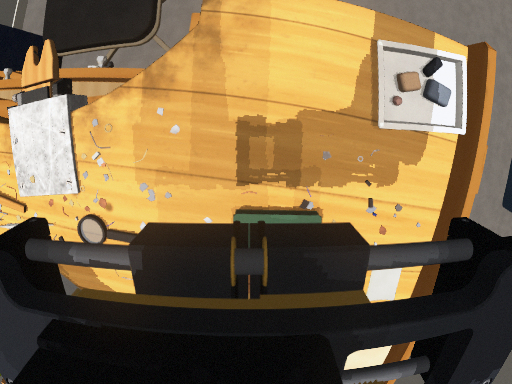

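```bash
python3 - <<'E'
from h import *
a=get_image("scene");b=get_image("side")
S=lambda p:(200+(p[0]-400)*.225,145+p[1]*.225);T=lambda p:(210+p[0]*.225,140+p[1]*.225)
P={"end":((716,192),(131,148)),"pegc":((585,238),(143,275)),"free":((786,217),(245,142)),"4th":((655,282),(263,270))}
r={}
for k,(p,q) in P.items():
    r[k]=onz(b,T(q),.02);print(k,*tri(a,S(p),b,T(q)),r[k][:2],onz(a,S(p),.02)[:2])
b1=onz(b,T((119,135)),.022);b2=onz(b,T((127,250)),.022);print(b1,b2)
an=lambda v:np.degrees(np.arctan2(v[0],-v[1]))
print("bar",an(b1-b2),"tin",an(r["end"]-r["pegc"]),an(r["free"]-r["4th"]))
u=(b1-b2)[:2];u/=np.linalg.norm(u);n=np.array([-u[1],u[0]])
print("bar far gap",n@(r["end"]-b2)[:2],"near",n@(r["pegc"]-b2)[:2],"end along from peg",u@(r["end"][:2]-PEG), n)
E
```

```text
end [0.61759837 0.02185449 0.01624712] 0.003503485682216633 [0.61723348 0.02354753] [0.60885334 0.02963138]
pegc [0.60520906 0.11909704 0.02065213] 0.0009133962842813949 [0.60528368 0.11779159] [0.60579191 0.11906604]
free [0.55764413 0.02048768 0.02171762] 0.0017917743925645016 [0.55761036 0.01708139] [0.55937113 0.01968588]
4th [0.54734689 0.11359397 0.01797454] 0.004177004762852128 [0.54729705 0.11267584] [0.54189151 0.11883579]
[0.62402222 0.01553348 0.022     ] [0.61398196 0.10266432 0.022     ]
bar 6.5733126914060165 tin 7.226331215109949 6.157601981323423
bar far gap -0.005826710923265112 near -0.006909417683912287 end along from peg 0.10555045407977334 [0.99342619 0.11447444]
```

```bash
python3 - <<'E'
from bench import *
close_job();print(get_state()["time"])
E
```

```text
the job is handed in; nothing more can be done
the job is handed in; nothing more can be done
```

The tin now lies along the front of the wooden bar, and I handed the job in at about 8 s of the 35 s allowed. With the fingers shut, I pushed its outer side near the free corner about 85° anticlockwise around the peg. I then backed the gripper off about 30 mm and raised it to 0.16 m.

**Last checks, from the side view with tin and bar top edges taken at their heights:**

| Check | Measured | Limit |
|---|---|---|
| Angle between tin and bar | about 1° or less | about 10° |
| Gap to the bar face at the far end | about 6 mm | 16 mm |
| Far end along the bar from the peg | about 105 mm | at least 90 mm |

- **Force:** the highest I read between moves was about 16 N in total at the wrist. Readings were taken only at the end of each move, so a brief higher peak would not show.
- **Disagreements:** the gap reads 6–7 mm all along the side, where a tight fit would leave about 1 mm. This may come from the tin's rounded edges, the 2 mm play in the eye or calibration error. The scene view alone puts the far end about 8 mm nearer the robot than the side view, so a gap of about 14 mm; I relied on the side view, which the two-view estimate supports.
- **At rest:** I did not measure the tin's speed. It had nothing touching it in the last pictures, and the force reading was near zero.

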